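# Stand the culture vessels in their matching incubator carriers

## Robot

A 6-joint arm with a two-finger parallel gripper is mounted at the origin on the work surface. World frame = base frame: x ahead of the robot, y to its left, z up, the work surface at z = 0. Lengths are in m, angles in rad, forces in N, time in s.
With the tool pointing down it reaches from about 0.35 to 0.975 m from the base axis. Payload 4.9 kg.
Tool frame: the origin (TCP) lies at the very end of the fingers, on their centre line; the grasp point (between the pads) lies manip.grip_point_offset behind it (manip.grip_point_offset is the distance from the TCP to the grasp point, in m); z points along the fingers, y is the line along which they close (so a half turn about z gives the same grasp; the last joint's range is limited). The gripper opens to 85 mm and grips with 20 to 120 N. Pads are 22 mm wide; open, the fingers measure 114 mm over their backs; the gripper's body (76 mm by 85 mm) begins 54 mm behind the grasp point. The pads swing forward as they close: fully open they stand 13 mm farther back than shut.
Start: joints at [1.185, 0.053, 1.613, -0, 1.476, -0.119], TCP at [0.165, 0.603, 0.193] pointing down, gripper open.
Joint ranges: [-3.01, 3.01], [-1.01, 2.22], [0.06, 2.58], [-1.02, 4.17], [0.09, 2.62], [-3.14, 3.14]. Speed limits (rad/s): [2.57, 2.57, 3.14, 3.14, 3.14, 3.14].

## Interface

Orientations are given as a unit quaternion [w, x, y, z].
In Python, from plant import manip gives the robot as it stands.
- The arm moves only by the shell command python3 -m crank 'ROWS' [OPENING]. ROWS is JSON, a list of rows, each an object of numbers: "x", "y", "z": the shift along the tool's x, y, z in cm; "turn": the turn about the tool's z in rad. In form: [{"x": .., "y": .., "z": .., "turn": ..}, ...]. A call has 1 to 5 rows; each row shifts and turns the commanded pose from where the row before left it, along the tool's axes as they then stand; what a row does not reach is not made up. A row lasts 1/10 s, in which the tool goes at most 50 mm and 8.59 degrees, less where a joint would pass 70% of its speed; a pose out of reach is approached as far as the arm can. A call with a gripper value outside its range is refused whole. OPENING is the opening in per cent of the stroke, from 0 (shut) to 100 (fully open), set as the call begins (- or left out, the last holds). The fingers move at their own pace and stop on an object; the grip force is fixed at half the most. Time passes only in rows, so rows that do not move let the fingers close. It gives the time, the measured TCP pose, the force, the opening and the grip force at its end, in the units of the state.
- manip.state(): the state, without advancing time (a new reading comes with each control period).
- manip.grab_frame(name): name is "side" or "top"; returns (picture, depth): 384x512x3 uint8, red, green, blue; 384x512 float32, m along the optical axis (not along the pixel's ray), 0 where there is no reading.
- manip.camera_model(name): a dict with "mtx" (3x3 intrinsics, pixels), "world_to_cam" (4x4, takes a point from world to camera coordinates). Camera axes: x right, y down, z forward; pixel columns grow to the right and rows downward; lengths in m; the calibration is good to about 2 mm. A picture is of the moment at which its call begins. camera_model takes no time and is no camera call.
- manip.job_done(): hands the job in; it is judged then, once.
The state is a dict: "time": time; "joint_pos": joint angles; "joint_vel": joint speeds; "joint_efforts": joint torques, N m; "tool_pos": TCP position; "tool_rot": TCP orientation; "contact_force": force on the tool from outside, world axes, zero at the start; "ft_torque": the same for the moment, N m; "gripper_width": opening from 0.0 (shut) to 1.0 (fully open); "grasp_force": force on a finger pad.
Only numpy, scipy, OpenCV 4.12 (cv2) and the standard library are available. Lean on these libraries where they do the work, as an engineer would, in place of code of your own. Each camera call takes 0.05 s, during which the arm holds its last target. There are 200 camera calls.

## Task

Get the culture vessels ready for the incubator: stand each of the two conical flasks and two bottles in the metal carrier that matches the shape and size of its base, upright and flat on the carrier's floor inside the rim. Keep the vessels upright, set them down without dropping them, and leave the tube rack and the mortar where they are.

Things in the scene. Friction and masses are not known exactly. Their poses are not given: they have to be found in the camera images.
- large_flask: Large conical flask of off-white plastic: round base 84 mm across, 142 mm tall over all, tapering from 12 mm height to a 32 mm neck at 104 mm height. The grey screw cap on top is an upright cylinder on its axis, 40 mm across and 30 mm tall, ending at the top; grip its sides at any yaw. Closed, about 0.22 kg (-30 to +40%). Origin: centre of the underside, z up; stands upright on the bench at the start. Round: its yaw does not matter.
- small_flask: Small conical flask of off-white plastic: round base 62 mm across, 120 mm tall over all, tapering from 12 mm height to a 26 mm neck at 82 mm height. The grey screw cap on top is an upright cylinder on its axis, 34 mm across and 30 mm tall, ending at the top; grip its sides at any yaw. Closed, about 0.12 kg (-30 to +40%). Origin: centre of the underside, z up; stands upright on the bench at the start. Round: its yaw does not matter.
- square_bottle: Bottle of off-white plastic with a square body 60 x 60 mm (sides along its x and y), flat shoulder at 84 mm height, 30 mm neck, 124 mm tall over all. The grey screw cap on top is an upright cylinder on its axis, 38 mm across and 30 mm tall, ending at the top; grip its sides at any yaw. Closed, about 0.25 kg (-30 to +40%). Origin: centre of the underside, z up; stands upright on the bench at the start. A quarter turn makes no difference.
- oblong_bottle: Bottle of off-white plastic with an oblong body 88 mm (along its x) by 44 mm (along its y), flat shoulder at 90 mm height, 30 mm neck, 130 mm tall over all. The grey screw cap on top is an upright cylinder on its axis, 38 mm across and 30 mm tall, ending at the top; grip its sides at any yaw. Closed, about 0.26 kg (-30 to +40%). Origin: centre of the underside, z up; stands upright on the bench at the start. A half turn makes no difference.
- large_round_carrier: Shallow round metal carrier, the larger of the two, for the large flask: inside 100 mm across, 8 mm to spare all round. Fixed to the bench, open on top. Wall 3 mm thick, rim 12 mm above the bench, rubber floor 4 mm above the bench. Origin: centre of its underside, on the bench, z up. 
- small_round_carrier: Shallow round metal carrier, the smaller of the two, for the small flask: inside 79 mm across, 8.5 mm to spare all round. Fixed to the bench, open on top. Wall 3 mm thick, rim 12 mm above the bench, rubber floor 4 mm above the bench. Origin: centre of its underside, on the bench, z up. 
- square_carrier: Shallow square metal carrier for the square bottle: inside 76 x 76 mm, sides along its x and y, 8 mm to spare on each side when the sides are parallel. Fixed to the bench, open on top. Wall 3 mm thick, rim 12 mm above the bench, rubber floor 4 mm above the bench. Origin: centre of its underside, on the bench, z up. 
- oblong_carrier: Shallow oblong metal carrier for the oblong bottle: inside 104 mm (along its x) by 60 mm (along its y), 8 mm to spare on each side when the sides are parallel. Fixed to the bench, open on top. Wall 3 mm thick, rim 12 mm above the bench, rubber floor 4 mm above the bench. Origin: centre of its underside, on the bench, z up. 
- tube_rack: Loose steel test-tube rack with capped tubes, 160 mm (its x) by 60 mm (its y), 95 mm tall, a bystander at one side of the work. Origin: centre of the underside.
- mortar: Loose white ceramic mortar bowl, 96 mm across, 60 mm tall, a bystander at the other side of the work. Origin: centre of the underside.
Things that resemble listed ones, but are neither listed nor needed, are in the scene too. What is shaped like the small_flask but red is not meant. What is shaped like the square_bottle but blue is not meant.

How it is judged:
By the outcome, as a careful person would: the job done as asked, in the order asked, and still so for the second after the job is handed in, with the robot touching nothing.
It also fails if it takes over 122 s, if anything falls off the work surface, if the arm or the gripper's body presses on something with over 40 N, if the wrist force passes 120 N, or if a joint passes its speed limit or range.

## Working session

There is one attempt and no reset: what is moved stays moved. The work goes in short steps, Python scripts to look and compute and a shell command to move; the robot and the scene stay as the last step left them, time stands still between calls to the robot, and variables do not carry over. Pictures are saved under pics/ and viewed, at most 14 in all, crops included, and the job is handed in when it is done.

```bash
mkdir -p pics; ls
python3 - <<'E'
from plant import manip
import cv2,numpy as np
print(manip.state(), manip.grip_point_offset)
for n in("top","side"):
    p,d=manip.grab_frame(n); np.savez(f"{n}0.npz",p=p,d=d); cv2.imwrite(f"pics/{n}0.png",cv2.resize(p[:,:,::-1],None,fx=1.5,fy=1.5))
    m=manip.camera_model(n);print(n,np.round(m["mtx"],2).tolist(),np.round(m["world_to_cam"],4).tolist())
E
```

```text
pics
{'time': 0.0, 'joint_pos': array([ 1.18498701e+00,  5.33934376e-02,  1.61426009e+00, -3.78354710e-05,
        1.47599972e+00, -1.19011224e-01]), 'joint_vel': array([ 0.00167104, -0.00101557,  0.00131796, -0.00058638,  0.00060322,
        0.00141131]), 'joint_efforts': array([ 2.29700081e-04, -3.93697250e+01, -3.70170879e+01, -1.33702706e-04,
        7.11031607e-03, -4.51980341e-06]), 'tool_pos': array([0.16453447, 0.60223963, 0.19146068]), 'tool_rot': array([-2.39070201e-04,  1.33001888e-01,  9.91115249e-01, -1.00235133e-03]), 'contact_force': array([-0.55423354, -0.35557973,  0.12753283]), 'ft_torque': array([0.01035286, 0.05004464, 0.00297365]), 'grasp_force': 0.0, 'gripper_width': 0.9980181710962631} 0.0187
top [[350.55, 0.0, 257.48], [0.0, 350.55, 192.81], [0.0, 0.0, 1.0]] [[-0.0062, -0.9999, -0.0134, 0.0189], [-0.9825, 0.0086, -0.1862, 0.6018], [0.1862, 0.0121, -0.9824, 0.8337], [0.0, 0.0, 0.0, 1.0]]
side [[421.95, 0.0, 255.54], [0.0, 421.95, 188.07], [0.0, 0.0, 1.0]] [[0.8339, -0.5518, 0.0132, -0.4986], [-0.4108, -0.6366, -0.6527, 0.265], [0.3685, 0.5388, -0.7575, 1.1668], [0.0, 0.0, 0.0, 1.0]]
```

View pics/top0.png

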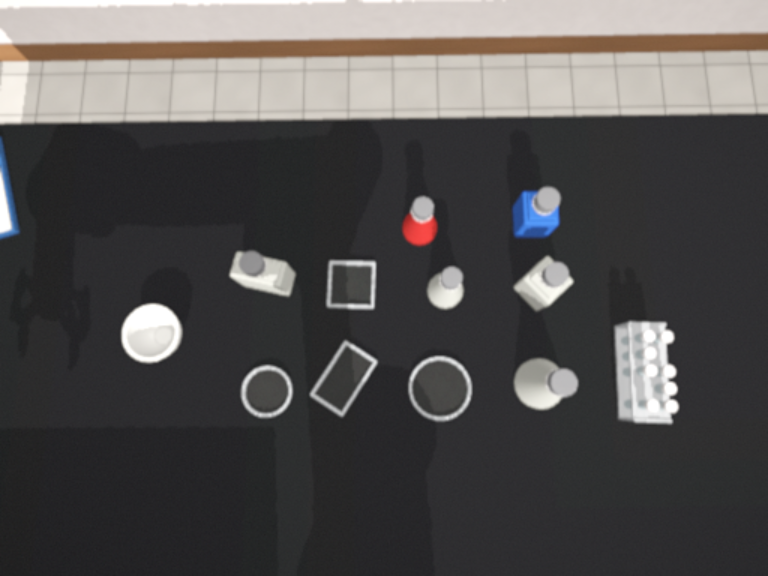

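View pics/side0.png

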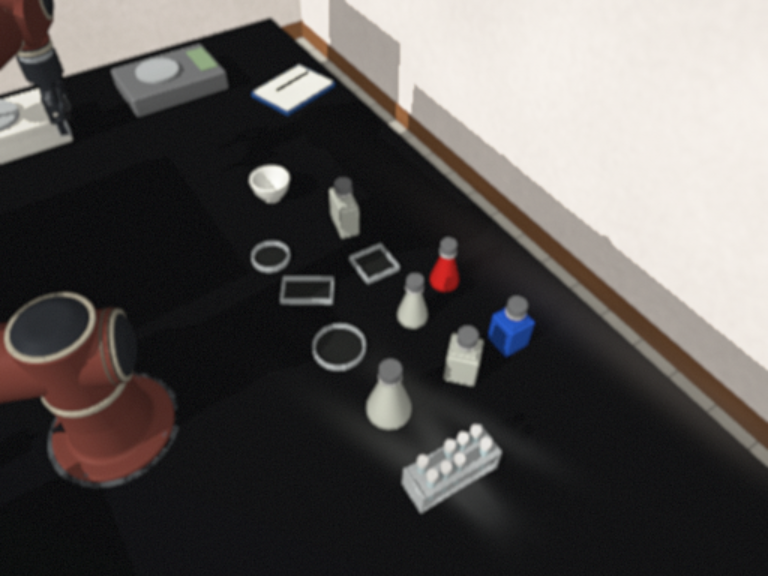

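The top view (1.5x) shows the oblong bottle at (262,272), small flask (445,290), square bottle (545,283) and large flask (545,384). The carriers are square (351,285), small round (267,390), oblong (344,378) and large round (440,388). The red and blue decoys sit farther out, the mortar is on the left and the rack on the right. The side view agrees.

```bash
cat > h.py <<'E'
import numpy as np,cv2
from plant import manip
def cam(n):
    m=manip.camera_model(n); return np.array(m["mtx"]),np.array(m["world_to_cam"])
def world(n,d):
    K,T=cam(n); v,u=np.mgrid[:d.shape[0],:d.shape[1]]
    P=np.stack([(u-K[0,2])*d/K[0,0],(v-K[1,2])*d/K[1,1],d],-1)
    return (P-T[:3,3])@T[:3,:3]
def plane(n,uv,z):
    K,T=cam(n); uv=np.asarray(uv,float).reshape(-1,2)
    r=np.c_[(uv[:,0]-K[0,2])/K[0,0],(uv[:,1]-K[1,2])/K[1,1],np.ones(len(uv))]@T[:3,:3]
    c=-T[:3,3]@T[:3,:3]
    return (c+r*((z-c[2])/r[:,2])[:,None])[:,:2]
def project(n,P):
    K,T=cam(n); q=np.atleast_2d(P)@T[:3,:3].T+T[:3,3]; q=q@K.T; return q[:,:2]/q[:,2:]
def mm(c):  # minAreaRect in mm: centre, size, angle of long side
    (cx,cy),(w,h),a=cv2.minAreaRect((np.asarray(c)*1000).astype(np.float32))
    if w<h: w,h,a=h,w,a+90
    return f"c=({cx:.1f},{cy:.1f}) {w:.1f}x{h:.1f} ang={(a+90)%180-90:.1f}"
E
python3 - <<'E'
from h import *
p=np.load("top0.npz")["p"];d=np.load("top0.npz")["d"];W=world("top",d)
hsv=cv2.cvtColor(p,cv2.COLOR_RGB2HSV);V=hsv[...,2]
print("bench z",np.percentile(W[300:370,200:400,2],[5,50,95]))
s=1.5
for nm,(x0,y0,x1,y1),H,sh in[("oblong_b",(225,240,300,302),.130,.090),("small_f",(422,260,470,312),.12,None),("square_b",(505,250,580,312),.124,.084),("large_f",(505,350,585,415),.142,None),("red",(395,190,445,250),.12,None),("blue",(505,180,565,240),.124,.084),("rack",(605,310,690,430),.09,None),("mortar",(110,295,190,370),.06,None)]:
    sl=np.s_[int(y0/s):int(y1/s),int(x0/s):int(x1/s)]
    w=W[sl].reshape(-1,3); 
    t=w[abs(w[:,2]-H)<.008]
    if len(t)>5: print(nm,"top",len(t),"z",t[:,2].mean().round(4),"mean",t[:,:2].mean(0).round(4),mm(t[:,:2]))
    if sh:
        t=w[abs(w[:,2]-sh)<.005]; print("  shoulder",mm(t[:,:2]))
    t=w[w[:,2]>.02]; print("  all",mm(t[:,:2]))
for nm,(x0,y0,x1,y1) in[("square_c",(318,250,385,320)),("small_c",(230,355,300,425)),("oblong_c",(302,332,385,422)),("large_c",(400,345,480,430))]:
    g=np.zeros_like(V);sl=np.s_[int(y0/s):int(y1/s),int(x0/s):int(x1/s)];g[sl]=(V[sl]>90)*255
    cs,h=cv2.findContours(g,cv2.RETR_CCOMP,cv2.CHAIN_APPROX_NONE)
    for c,hh in zip(cs,h[0]):
        if len(c)>40:
            q=plane("top",c,.012);e=cv2.fitEllipse((q*1000).astype(np.float32))
            print(nm,"outer" if hh[3]<0 else "inner",mm(q),"ell",np.round(e[0],1),np.round(e[1],1))
E
```

```text
bench z [-0.00380677 -0.00110089  0.00158522]
oblong_b top 202 z 0.1289 mean [0.634  0.2273] c=(633.9,227.0) 37.4x36.1 ang=53.2
  shoulder c=(632.3,227.6) 84.2x34.5 ang=76.0
  all c=(563.0,124.8) 343.7x69.8 ang=55.1
small_f top 161 z 0.1188 mean [ 0.6096 -0.0886] c=(609.4,-88.3) 31.8x30.9 ang=-2.9
  all c=(531.8,-46.0) 215.5x55.3 ang=-28.7
square_b top 206 z 0.1227 mean [ 0.613 -0.252] c=(613.7,-252.1) 36.8x36.4 ang=-49.6
  shoulder c=(613.4,-250.2) 55.1x51.2 ang=36.6
  all c=(522.9,-145.9) 340.4x61.3 ang=-49.7
large_f top 264 z 0.1406 mean [ 0.4453 -0.2461] c=(445.4,-246.5) 38.2x37.4 ang=-29.4
  all c=(445.9,-136.8) 281.0x75.1 ang=89.7
red top 152 z 0.119 mean [ 0.7264 -0.0454] c=(726.5,-45.6) 32.0x31.9 ang=40.6
  all c=(588.5,-35.6) 309.8x54.7 ang=-4.5
blue top 192 z 0.1228 mean [ 0.7369 -0.2467] c=(737.2,-246.7) 35.4x35.0 ang=86.8
  shoulder c=(738.1,-246.7) 55.9x50.8 ang=5.1
  all c=(586.2,-145.0) 414.9x79.1 ang=-33.9
rack top 510 z 0.0918 mean [ 0.4619 -0.4122] c=(463.2,-413.7) 125.6x47.2 ang=-2.5
  all c=(471.3,-220.9) 446.0x159.9 ang=87.6
mortar top 377 z 0.0579 mean [0.5333 0.414 ] c=(532.3,410.0) 93.3x93.1 ang=89.8
  all c=(473.8,235.6) 463.4x92.5 ang=71.3
square_c outer c=(620.4,78.8) 90.1x87.9 ang=-0.5 ell [620.9  77.9] [ 99.  102.9]
square_c inner c=(621.6,78.9) 72.4x71.0 ang=89.5 ell [620.5  78.9] [80.8 82.9]
small_c outer c=(434.6,224.1) 89.3x88.1 ang=1.6 ell [434.5 223.3] [88.4 89.2]
small_c inner c=(433.9,222.1) 72.3x71.1 ang=46.1 ell [433.8 222.2] [71.2 72.6]
oblong_c outer c=(456.4,89.9) 115.4x71.7 ang=-33.0 ell [456.3  90.3] [ 79.2 138. ]
oblong_c inner c=(456.1,90.3) 99.3x56.7 ang=-33.0 ell [455.7  90.8] [ 62.2 118.3]
large_c outer c=(438.1,-75.5) 108.8x108.4 ang=-0.4 ell [438.1 -75.4] [108.5 109.7]
large_c inner c=(436.6,-75.3) 93.0x91.2 ang=44.2 ell [437.2 -74.6] [92.3 93.7]
```

```bash
R='[{"x":-3.7,"y":-1.6},{"x":-3.7,"y":-1.6},{"x":-3.7,"y":-1.6},{"x":-3.7,"y":-1.6},{"x":-3.7,"y":-1.6}]'; python3 -m crank '[{"x":-1,"y":-0.5},{"x":-2,"y":-1},{"x":-3.7,"y":-1.6},{"x":-3.7,"y":-1.6},{"x":-3.7,"y":-1.6}]' 75
python3 -m crank '[{"x":-3.7,"y":-1.6},{"x":-3.7,"y":-1.6},{"x":-3.7,"y":-1.6},{"x":-3.7,"y":-1.6},{"x":-3.7,"y":-1.6}]'
python3 -m crank '[{"x":-3.7,"y":-1.6},{"x":-3.7,"y":-1.6},{"x":-3.7,"y":-1.6},{"turn":-0.133},{"turn":-0.134}]'
python3 - <<'E'
from h import *
# face yaw: fit the vertical side faces seen in each view, by depth
for n in("top","side"):
    z=np.load(n+"0.npz");p,d=z["p"],z["d"];W=world(n,d)
    for nm,c,L,H in[("oblong",(.633,.227),.052,.09),("square",(.6135,-.2515),.046,.084)]:
        r=W[...,:2]-c; m=(np.hypot(r[...,0],r[...,1])<L)&(W[...,2]>.01)&(W[...,2]<H+.006)
        print(n,nm,m.sum(),"foot",mm(W[m][:,:2]))
        k=cv2.morphologyEx(m.astype(np.uint8),cv2.MORPH_CLOSE,np.ones((3,3)))
        # local normals by finite differences over 3 px, horizontal ones
        gx=np.zeros_like(W);gy=np.zeros_like(W)
        gx[:,2:-2]=W[:,4:]-W[:,:-4];gy[2:-2]=W[4:]-W[:-4]
        N=np.cross(gx,gy);N/=np.linalg.norm(N,axis=-1,keepdims=True)+1e-12
        e=cv2.erode(k,np.ones((3,3)))>0; q=N[e&(abs(N[...,2])<.3)&(W[...,2]>.02)&(W[...,2]<H-.01)]
        if len(q): print("   face yaw mod 90",np.percentile(np.degrees(np.arctan2(q[:,1],q[:,0]))%90,[20,50,80]).round(1),len(q))
E
```

```text
top oblong 581 foot c=(634.4,227.9) 89.4x44.3 ang=76.9
   face yaw mod 90 [72.2 75.2 77.9] 156
top square 528 foot c=(613.2,-252.4) 60.6x59.9 ang=-47.6
   face yaw mod 90 [38.  42.4 46.3] 131
side oblong 404 foot c=(632.1,222.3) 91.8x43.4 ang=77.1
   face yaw mod 90 [47.8 73.1 81. ] 182
side square 510 foot c=(611.0,-256.5) 62.9x59.6 ang=42.1
   face yaw mod 90 [33.6 42.4 50.3] 190schema error: expected keys x, y, z, turn
schema error: expected keys x, y, z, turn
schema error: expected keys x, y, z, turn
```

```bash
cat > go.py <<'E'
# prints tool-frame shift (cm) and turn from the present pose to TCP target x y z [world yaw change, deg]
import sys; from h import *; from scipy.spatial.transform import Rotation as Ro
s=manip.state(); q=s["tool_rot"]; R=Ro.from_quat([q[1],q[2],q[3],q[0]]).as_matrix()
a=[float(v) for v in sys.argv[1:]]
print("t",round(s["time"],2),"tcp",s["tool_pos"].round(4),"xaxis",R[:,0].round(4),"zaxis",R[:,2].round(3),"w",round(s["gripper_width"],3),"gf",round(s["grasp_force"],1),"F",s["contact_force"].round(1),"j",np.round(s["joint_pos"],2))
if a: print("shift cm",((np.array(a[:3])-s["tool_pos"])@R*100).round(2))
if len(a)>3: print("turn",round(-np.radians(a[3]),3))
E
python3 -m crank '[{"x":-1,"y":-0.5,"z":0,"turn":0},{"x":-2,"y":-1,"z":0,"turn":0},{"x":-3.7,"y":-1.6,"z":0,"turn":0},{"x":-3.7,"y":-1.6,"z":0,"turn":0},{"x":-3.7,"y":-1.6,"z":0,"turn":0}]' 75
python3 -m crank '[{"x":-3.7,"y":-1.6,"z":0,"turn":0},{"x":-3.7,"y":-1.6,"z":0,"turn":0},{"x":-3.7,"y":-1.6,"z":0,"turn":0},{"x":-3.7,"y":-1.6,"z":0,"turn":0},{"x":-3.7,"y":-1.6,"z":0,"turn":0}]'
python3 -m crank '[{"x":-3.7,"y":-1.6,"z":0,"turn":0},{"x":-3.7,"y":-1.6,"z":0,"turn":0},{"x":-3.7,"y":-1.6,"z":0,"turn":0},{"x":0,"y":0,"z":0,"turn":-0.133},{"x":0,"y":0,"z":0,"turn":-0.134}]'
python3 go.py 0.634 0.227 0.19
```

```text
time: 0.6
tool_pos: [0.2854, 0.5033, 0.1925]
tool_rot: [0.0, 0.133, 0.991, -0.0]
contact_force: [-0.1, 0.1, 0.5]
gripper_width: 0.752
grasp_force: 0.0
time: 1.1
tool_pos: [0.4428, 0.377, 0.1925]
tool_rot: [0.0, 0.133, 0.991, -0.0]
contact_force: [1.2, -0.3, -0.2]
gripper_width: 0.752
grasp_force: 0.0
time: 1.6
tool_pos: [0.5369, 0.3014, 0.1922]
tool_rot: [-0.0, -0.001, 1.0, -0.0]
contact_force: [-0.8, 0.5, -0.3]
gripper_width: 0.746
grasp_force: 0.0
t 1.6 tcp [0.5369 0.3014 0.1922] xaxis [-1.0e+00 -2.8e-03  8.0e-04] zaxis [-0.001 -0.001 -1.   ] w 0.746 gf 0.0 F [-0.8  0.5 -0.3] j [ 0.39  0.03  1.64 -0.    1.48 -1.18]
shift cm [-9.69 -7.46  0.21]
```

```bash
python3 -m crank '[{"x":-2.5,"y":-2,"z":0,"turn":0},{"x":-3,"y":-2.5,"z":0,"turn":0},{"x":-2.7,"y":-2,"z":0,"turn":0},{"x":-1.5,"y":-1,"z":0,"turn":0},{"x":0,"y":0,"z":0,"turn":0}]'
python3 -m crank '[{"x":0,"y":0,"z":2,"turn":0},{"x":0,"y":0,"z":2.5,"turn":0},{"x":0,"y":0,"z":2.5,"turn":0},{"x":0,"y":0,"z":1.5,"turn":0},{"x":0,"y":0,"z":1,"turn":0}]'
python3 -m crank '[{"x":0,"y":0,"z":0,"turn":0},{"x":0,"y":0,"z":0,"turn":0}]'
python3 go.py 0.634 0.227 0.097
```

```text
time: 2.1
tool_pos: [0.6341, 0.2265, 0.1921]
tool_rot: [-0.0, 0.001, 1.0, -0.0]
contact_force: [-0.5, 0.0, -0.9]
gripper_width: 0.748
grasp_force: 0.0
time: 2.6
tool_pos: [0.6315, 0.2289, 0.096]
tool_rot: [-0.001, -0.001, 1.0, -0.0]
contact_force: [-0.1, 0.7, 0.6]
gripper_width: 0.748
grasp_force: 0.0
time: 2.8
tool_pos: [0.6334, 0.2288, 0.0988]
tool_rot: [0.001, -0.0, 1.0, 0.0]
contact_force: [0.4, -0.1, 0.1]
gripper_width: 0.751
grasp_force: 0.0
t 2.8 tcp [0.6334 0.2288 0.0988] xaxis [-1.0e+00 -5.0e-04 -1.3e-03] zaxis [ 0.001  0.    -1.   ] w 0.751 gf 0.0 F [ 0.4 -0.1  0.1] j [ 0.24  0.23  1.57  0.    1.33 -1.34]
shift cm [-0.06 -0.18  0.18]
```

```bash
python3 -m crank '[{"x":0,"y":-0.1,"z":0.1,"turn":0},{"x":0,"y":0,"z":0,"turn":0},{"x":0,"y":0,"z":0,"turn":0},{"x":0,"y":0,"z":0,"turn":0},{"x":0,"y":0,"z":0,"turn":0}]' 0
python3 -m crank '[{"x":0,"y":0,"z":0,"turn":0},{"x":0,"y":0,"z":0,"turn":0},{"x":0,"y":0,"z":0,"turn":0}]'
python3 -m crank '[{"x":0,"y":0,"z":-0.5,"turn":0},{"x":0,"y":0,"z":-1,"turn":0},{"x":0,"y":0,"z":-1.5,"turn":0},{"x":0,"y":0,"z":-1,"turn":0},{"x":0,"y":0,"z":0,"turn":0}]'
python3 go.py
python3 - <<'E'
from h import *
p,d=manip.grab_frame("side");cv2.imwrite("pics/side1.png",cv2.resize(p[60:300,130:400,::-1],None,fx=2.5,fy=2.5))
E
```

```text
time: 3.3
tool_pos: [0.6331, 0.2274, 0.0969]
tool_rot: [0.0, -0.0, 1.0, 0.0]
contact_force: [0.1, -0.4, 0.4]
gripper_width: -0.0
grasp_force: 0.0
time: 3.6
tool_pos: [0.633, 0.2274, 0.0967]
tool_rot: [-0.0, -0.0, 1.0, -0.0]
contact_force: [-0.3, 0.7, -0.1]
gripper_width: -0.001
grasp_force: 0.0
time: 4.1
tool_pos: [0.6349, 0.2279, 0.1406]
tool_rot: [0.003, -0.0, 1.0, 0.001]
contact_force: [-0.0, 0.0, 0.3]
gripper_width: -0.001
grasp_force: 0.0
t 4.1 tcp [0.6349 0.2279 0.1406] xaxis [-1.0e+00 -2.0e-04 -5.6e-03] zaxis [ 0.006  0.001 -1.   ] w -0.001 gf 0.0 F [-0.   0.   0.3] j [ 0.23  0.2   1.54 -0.    1.4  -1.34]
```

View pics/side1.png

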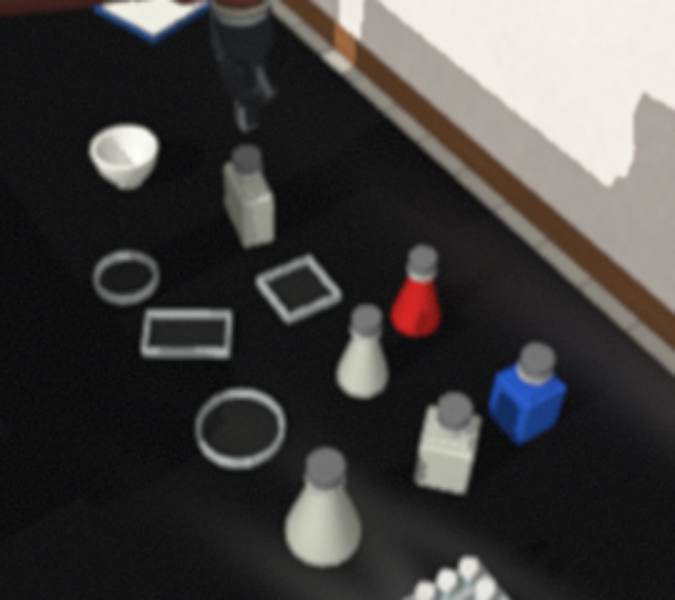

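The fingers shut on nothing (opening 0): the bottle still stands with its cap at (247,160) and the fingertip is visible at (245,130), above it. I'll compare the reported TCP with where the cameras see the fingertip.

Run:
```python
from h import *
t=manip.state()["tool_pos"]
for n in("side","top"):
    p,d=manip.grab_frame(n);W=world(n,d)
    print(n,"tcp projects",project(n,t).round(1),"cap top projects",project(n,[.634,.227,.13]).round(1))
    m=(np.hypot(W[...,0]-.634,W[...,1]-.227)<.09)&(W[...,2]>.145)&(d>0)
    w=W[m]; print(m.sum(),"z min/max",np.percentile(w[:,2],[0,2,50,100]).round(4))
    lo=w[w[:,2]<w[:,2].min()+.02]; print("  low part",lo.mean(0).round(4),mm(lo[:,:2]))
    # object state
    r=W[...,:2]-[.634,.227];m=(np.hypot(r[...,0],r[...,1])<.055)&(abs(W[...,2]-.129)<.006);print("  cap",m.sum(),W[m].mean(0).round(4))
    if n=="side":cv2.imwrite("pics/side2.png",cv2.resize(p[60:170,180:290,::-1],None,fx=5,fy=5,interpolation=cv2.INTER_CUBIC))
```

```text
side tcp projects [[227.7 119.3]] cap top projects [[227.9 121.5]]
2511 z min/max [0.1737 0.2096 0.4454 0.5105]
  low part [0.6302 0.2181 0.1867] c=(630.0,218.1) 22.6x12.6 ang=-28.8
  cap 77 [0.6324 0.2239 0.1277]
top tcp projects [[165.5 173.5]] cap top projects [[166.9 174.4]]
7566 z min/max [0.1777 0.2643 0.4878 0.5101]
  low part [0.6269 0.2185 0.189 ] c=(626.7,217.8) 10.3x5.1 ang=-81.9
  cap 140 [0.6309 0.2235 0.129 ]
```

View pics/side2.png

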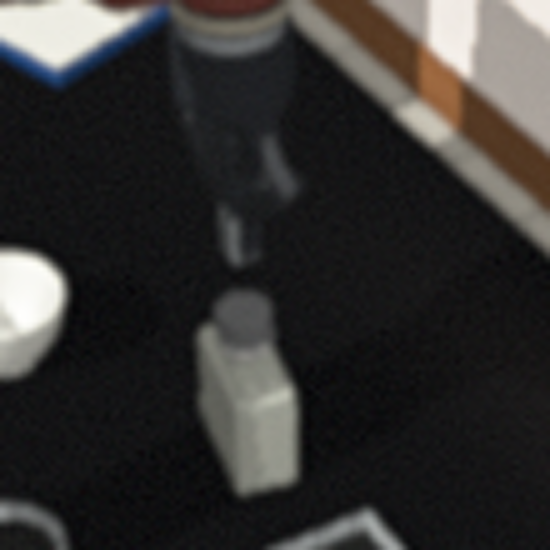

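Both views put the real fingertip about 33 mm above the reported TCP (depth minimum 0.174 to 0.178 against 0.141), while the lateral position agrees. The bottle hasn't moved. I'll reopen and go about 3 cm deeper.

```bash
python3 -m crank '[{"x":0,"y":0,"z":0,"turn":0},{"x":0,"y":0,"z":0,"turn":0},{"x":0,"y":0,"z":0,"turn":0},{"x":0,"y":0,"z":0,"turn":0},{"x":0,"y":0,"z":0.5,"turn":0}]' 75
python3 -m crank '[{"x":0,"y":0,"z":1.5,"turn":0},{"x":0,"y":0,"z":1.5,"turn":0},{"x":0,"y":0,"z":1,"turn":0},{"x":0,"y":0,"z":1,"turn":0},{"x":0,"y":0,"z":0.5,"turn":0}]'
python3 -m crank '[{"x":0,"y":0,"z":0.5,"turn":0},{"x":0,"y":0,"z":0.5,"turn":0},{"x":0,"y":0,"z":0,"turn":0}]'
python3 -m crank '[{"x":0,"y":0,"z":0,"turn":0},{"x":0,"y":0,"z":0,"turn":0},{"x":0,"y":0,"z":0,"turn":0},{"x":0,"y":0,"z":0,"turn":0},{"x":0,"y":0,"z":0,"turn":0}]' 0
python3 go.py .634 .227 .072
```

```text
time: 4.75
tool_pos: [0.6335, 0.2276, 0.1323]
tool_rot: [0.001, -0.0, 1.0, 0.0]
contact_force: [1.1, 1.1, 0.1]
gripper_width: 0.751
grasp_force: 0.0
time: 5.25
tool_pos: [0.632, 0.2272, 0.0746]
tool_rot: [-0.001, -0.0, 1.0, -0.0]
contact_force: [-0.5, 0.2, -0.2]
gripper_width: 0.753
grasp_force: 0.0
time: 5.55
tool_pos: [0.6327, 0.2274, 0.0661]
tool_rot: [-0.0, -0.0, 1.0, -0.0]
contact_force: [-1.1, 0.1, 0.6]
gripper_width: 0.749
grasp_force: 0.0
time: 6.05
tool_pos: [0.6336, 0.2278, 0.0676]
tool_rot: [0.001, -0.0, 1.0, 0.0]
contact_force: [0.5, 1.7, 3.4]
gripper_width: 0.425
grasp_force: 60.3
t 6.05 tcp [0.6336 0.2278 0.0676] xaxis [-1.0e+00 -3.0e-04 -1.6e-03] zaxis [ 0.002  0.001 -1.   ] w 0.425 gf 60.3 F [0.5 1.7 3.4] j [ 0.23  0.26  1.59  0.    1.28 -1.34]
shift cm [-0.04 -0.08 -0.44]
```

```bash
python3 -m crank '[{"x":0,"y":0,"z":-0.5,"turn":0},{"x":0,"y":0,"z":-1,"turn":0},{"x":0,"y":0,"z":-1,"turn":0},{"x":0,"y":0,"z":-1,"turn":0},{"x":0,"y":0,"z":-0.5,"turn":0}]'
python3 -m crank '[{"x":0.9,"y":-0.7,"z":0,"turn":0},{"x":1.8,"y":-1.4,"z":0,"turn":0},{"x":2.2,"y":-1.7,"z":0,"turn":0},{"x":2.2,"y":-1.7,"z":0,"turn":0},{"x":2.2,"y":-1.7,"z":0,"turn":0}]'
python3 -m crank '[{"x":2.2,"y":-1.7,"z":0,"turn":0},{"x":2.2,"y":-1.7,"z":0,"turn":0},{"x":2.2,"y":-1.7,"z":0,"turn":0},{"x":1.2,"y":-0.9,"z":0,"turn":0},{"x":0.6,"y":-0.5,"z":0,"turn":0}]'
python3 -m crank '[{"x":0,"y":0,"z":0,"turn":-0.06},{"x":0,"y":0,"z":0,"turn":-0.12},{"x":0,"y":0,"z":0,"turn":-0.14},{"x":0,"y":0,"z":0,"turn":-0.14},{"x":0,"y":0,"z":0,"turn":-0.14}]'
python3 -m crank '[{"x":0,"y":0,"z":0,"turn":-0.14},{"x":0,"y":0,"z":0,"turn":-0.14},{"x":0,"y":0,"z":0,"turn":-0.14},{"x":0,"y":0,"z":0,"turn":-0.13},{"x":0,"y":0,"z":0,"turn":-0.08}]'
python3 -m crank '[{"x":0,"y":0,"z":0,"turn":0},{"x":0,"y":0,"z":0,"turn":0}]'
python3 go.py .456 .0905 .1072
python3 - <<'E'
from h import *
for n in("side","top"):
    p,d=manip.grab_frame(n);W=world(n,d);cv2.imwrite(f"pics/{n}3.png",cv2.resize(p[130:310,100:300,::-1],None,fx=2.5,fy=2.5))
    m=(np.hypot(W[...,0]-.456,W[...,1]-.09)<.06)&(W[...,2]>.05)&(W[...,2]<.13)&(d>0)
    print(n,mm(W[m][:,:2]),len(W[m]))
E
```

```text
time: 6.55
tool_pos: [0.6338, 0.2276, 0.1088]
tool_rot: [0.001, -0.0, 1.0, 0.0]
contact_force: [0.2, 0.4, -1.2]
gripper_width: 0.423
grasp_force: 60.1
time: 7.05
tool_pos: [0.538, 0.1543, 0.1059]
tool_rot: [-0.001, -0.0, 1.0, -0.0]
contact_force: [-0.1, -0.2, -1.3]
gripper_width: 0.42
grasp_force: 60.2
time: 7.55
tool_pos: [0.4541, 0.0895, 0.106]
tool_rot: [-0.001, 0.0, 1.0, -0.0]
contact_force: [0.3, 0.5, -2.2]
gripper_width: 0.423
grasp_force: 60.3
time: 8.05
tool_pos: [0.4558, 0.0904, 0.1064]
tool_rot: [-0.0, -0.298, 0.954, 0.0]
contact_force: [1.0, -0.5, -1.2]
gripper_width: 0.429
grasp_force: 60.4
time: 8.55
tool_pos: [0.4558, 0.0904, 0.1065]
tool_rot: [-0.0, -0.579, 0.815, 0.0]
contact_force: [-0.0, 0.3, -2.7]
gripper_width: 0.424
grasp_force: 60.3
time: 8.75
tool_pos: [0.4559, 0.0904, 0.1066]
tool_rot: [-0.0, -0.576, 0.817, 0.0]
contact_force: [-0.1, -0.0, -1.0]
gripper_width: 0.423
grasp_force: 60.3
t 8.75 tcp [0.4559 0.0904 0.1066] xaxis [-3.356e-01 -9.420e-01  1.000e-04] zaxis [-0. -0. -1.] w 0.423 gf 60.3 F [-0.1 -0.  -1. ] j [ 0.04 -0.28  2.06  0.    1.36 -2.76]
shift cm [-0.01 -0.01 -0.06]
side c=(453.7,83.6) 88.7x49.7 ang=-32.1 665
top c=(0.0,0.0) 0.0x0.0 ang=0.0 0
```

View pics/side3.png

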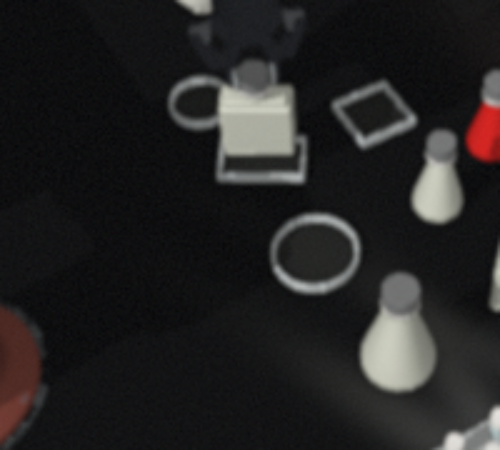

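The picture shows the oblong bottle held upright above its carrier at (255,120), parallel to it (-32° against -33°). Lowering gently now.

```bash
python3 -m crank '[{"x":0,"y":0,"z":0.6,"turn":0},{"x":0,"y":0,"z":0.9,"turn":0},{"x":0,"y":0,"z":0.9,"turn":0},{"x":0,"y":0,"z":0.6,"turn":0},{"x":0,"y":0,"z":0.3,"turn":0}]'
python3 -m crank '[{"x":0,"y":0,"z":0.1,"turn":0},{"x":0,"y":0,"z":0.1,"turn":0},{"x":0,"y":0,"z":0,"turn":0},{"x":0,"y":0,"z":0,"turn":0}]'
python3 go.py .456 .0905 .0712
```

```text
time: 9.35
tool_pos: [0.4551, 0.0904, 0.0722]
tool_rot: [-0.001, -0.577, 0.817, 0.001]
contact_force: [0.5, 1.1, -2.6]
gripper_width: 0.42
grasp_force: 60.3
time: 9.75
tool_pos: [0.4563, 0.0904, 0.0721]
tool_rot: [0.0, -0.577, 0.817, -0.0]
contact_force: [-0.2, 0.1, -1.3]
gripper_width: 0.424
grasp_force: 60.3
t 9.75 tcp [0.4563 0.0904 0.0721] xaxis [-3.341e-01 -9.426e-01 -3.000e-04] zaxis [ 0.001  0.    -1.   ] w 0.424 gf 60.3 F [-0.2  0.1 -1.3] j [ 0.04 -0.24  2.09  0.    1.29 -2.77]
shift cm [0.   0.03 0.09]
```

```bash
for i in 1; do python3 -m crank '[{"x":0,"y":0,"z":0.1,"turn":0},{"x":0,"y":0,"z":0,"turn":0},{"x":0,"y":0,"z":0,"turn":0}]'; done
python3 -m crank '[{"x":0,"y":0,"z":0.1,"turn":0},{"x":0,"y":0,"z":0,"turn":0},{"x":0,"y":0,"z":0,"turn":0}]'
```

```text
time: 10.05
tool_pos: [0.4565, 0.0905, 0.0716]
tool_rot: [0.0, -0.577, 0.817, -0.0]
contact_force: [-0.7, 1.2, 3.0]
gripper_width: 0.426
grasp_force: 60.7
time: 10.35
tool_pos: [0.4566, 0.0907, 0.0715]
tool_rot: [0.0, -0.577, 0.817, -0.0]
contact_force: [-4.7, 0.2, 8.7]
gripper_width: 0.421
grasp_force: 61.4
```

```bash
python3 -m crank '[{"x":0,"y":0,"z":-0.1,"turn":0},{"x":0,"y":0,"z":0,"turn":0}]'
python3 -m crank '[{"x":0,"y":0,"z":0,"turn":0},{"x":0,"y":0,"z":0,"turn":0},{"x":0,"y":0,"z":0,"turn":0},{"x":0,"y":0,"z":0,"turn":0},{"x":0,"y":0,"z":0,"turn":0}]' 75
python3 -m crank '[{"x":0,"y":0,"z":-0.5,"turn":0},{"x":0,"y":0,"z":-1.5,"turn":0},{"x":0,"y":0,"z":-2,"turn":0},{"x":0,"y":0,"z":-2,"turn":0},{"x":0,"y":0,"z":-2,"turn":0}]'
python3 -m crank '[{"x":0,"y":0,"z":-1.5,"turn":0.13},{"x":0,"y":0,"z":-0.5,"turn":0.13},{"x":0,"y":0,"z":0,"turn":0.13},{"x":0,"y":0,"z":0,"turn":0.14},{"x":0,"y":0,"z":0,"turn":0.14}]'
python3 -m crank '[{"x":0,"y":0,"z":0,"turn":0.14},{"x":0,"y":0,"z":0,"turn":0.14},{"x":0,"y":0,"z":0,"turn":0.14},{"x":0,"y":0,"z":0,"turn":0.14},{"x":0,"y":0,"z":0,"turn":0}]'
python3 go.py .6096 -.0886 .17
```

```text
time: 10.55
tool_pos: [0.4565, 0.0905, 0.0716]
tool_rot: [0.0, -0.577, 0.817, -0.0]
contact_force: [-3.1, 0.7, 6.1]
gripper_width: 0.422
grasp_force: 60.9
time: 11.05
tool_pos: [0.4559, 0.0904, 0.0705]
tool_rot: [-0.0, -0.577, 0.817, 0.0]
contact_force: [-0.4, -0.1, -0.9]
gripper_width: 0.744
grasp_force: 0.0
time: 11.55
tool_pos: [0.4564, 0.0904, 0.1531]
tool_rot: [0.001, -0.577, 0.817, -0.0]
contact_force: [-0.4, 0.8, -0.5]
gripper_width: 0.753
grasp_force: 0.0
time: 12.05
tool_pos: [0.4565, 0.0904, 0.1725]
tool_rot: [0.001, -0.274, 0.962, -0.0]
contact_force: [0.2, 0.2, -0.3]
gripper_width: 0.749
grasp_force: 0.0
time: 12.55
tool_pos: [0.4564, 0.0904, 0.1721]
tool_rot: [0.001, -0.0, 1.0, 0.0]
contact_force: [0.2, -0.4, -0.5]
gripper_width: 0.749
grasp_force: 0.0
t 12.55 tcp [0.4564 0.0904 0.1721] xaxis [-1.0e+00 -5.0e-04 -1.8e-03] zaxis [ 0.002  0.    -1.   ] w 0.749 gf 0.0 F [ 0.2 -0.4 -0.5] j [ 0.04 -0.33  2.   -0.    1.48 -1.54]
shift cm [-15.31 -17.91   0.24]
```

```bash
python3 -m crank '[{"x":-1,"y":-1.2,"z":0,"turn":0},{"x":-2,"y":-2.4,"z":0,"turn":0},{"x":-2.6,"y":-3,"z":0,"turn":0},{"x":-2.6,"y":-3,"z":0,"turn":0},{"x":-2.6,"y":-3,"z":0,"turn":0}]'
python3 -m crank '[{"x":-2.4,"y":-2.8,"z":0,"turn":0},{"x":-1.4,"y":-1.7,"z":0,"turn":0},{"x":-0.7,"y":-0.8,"z":0,"turn":0},{"x":0,"y":0,"z":0,"turn":0},{"x":0,"y":0,"z":0,"turn":0}]'
python3 go.py .6096 -.0886 .058
python3 -m crank '[{"x":0,"y":0,"z":1,"turn":0},{"x":0,"y":0,"z":1.5,"turn":0},{"x":0,"y":0,"z":1.5,"turn":0},{"x":0,"y":0,"z":1.5,"turn":0},{"x":0,"y":0,"z":1.5,"turn":0}]'
python3 -m crank '[{"x":0,"y":0,"z":1.5,"turn":0},{"x":0,"y":0,"z":1.2,"turn":0},{"x":0,"y":0,"z":0.8,"turn":0},{"x":0,"y":0,"z":0.5,"turn":0},{"x":0,"y":0,"z":0.3,"turn":0}]'
python3 -m crank '[{"x":0,"y":0,"z":0,"turn":0},{"x":0,"y":0,"z":0,"turn":0}]'
python3 go.py .6096 -.0886 .058
```

```text
time: 13.05
tool_pos: [0.5655, -0.0378, 0.1712]
tool_rot: [0.0, -0.001, 1.0, -0.0]
contact_force: [0.0, 1.1, 0.8]
gripper_width: 0.749
grasp_force: 0.0
time: 13.55
tool_pos: [0.6087, -0.0882, 0.1707]
tool_rot: [-0.0, -0.001, 1.0, 0.0]
contact_force: [-0.7, 0.7, -0.3]
gripper_width: 0.753
grasp_force: 0.0
t 13.55 tcp [ 0.6087 -0.0882  0.1707] xaxis [-1.0e+00 -1.1e-03  5.0e-04] zaxis [-0.001  0.    -1.   ] w 0.753 gf 0.0 F [-0.7  0.7 -0.3] j [-0.27  0.04  1.66  0.    1.44 -1.84]
shift cm [-0.1  -0.04 11.27]
time: 14.05
tool_pos: [0.6083, -0.0881, 0.0985]
tool_rot: [-0.001, -0.0, 1.0, 0.0]
contact_force: [-0.3, -0.0, -0.3]
gripper_width: 0.754
grasp_force: 0.0
time: 14.55
tool_pos: [0.6092, -0.0886, 0.0574]
tool_rot: [0.0, -0.0, 1.0, -0.0]
contact_force: [0.3, -0.0, -0.1]
gripper_width: 0.751
grasp_force: 0.0
time: 14.75
tool_pos: [0.6095, -0.0887, 0.0584]
tool_rot: [0.001, -0.0, 1.0, -0.0]
contact_force: [-0.9, 0.8, -0.1]
gripper_width: 0.753
grasp_force: 0.0
t 14.75 tcp [ 0.6095 -0.0887  0.0584] xaxis [-1.0e+00 -2.0e-04 -1.1e-03] zaxis [ 0.001 -0.    -1.   ] w 0.753 gf 0.0 F [-0.9  0.8 -0.1] j [-0.27  0.15  1.74 -0.    1.25 -1.84]
shift cm [-0.01  0.01  0.04]
```

```bash
python3 -m crank '[{"x":0,"y":0,"z":0,"turn":0},{"x":0,"y":0,"z":0,"turn":0},{"x":0,"y":0,"z":0,"turn":0},{"x":0,"y":0,"z":0,"turn":0},{"x":0,"y":0,"z":0,"turn":0}]' 0
python3 -m crank '[{"x":0,"y":0,"z":-0.5,"turn":0},{"x":0,"y":0,"z":-1,"turn":0},{"x":0,"y":0,"z":-1,"turn":0},{"x":0,"y":0,"z":-1,"turn":0},{"x":0,"y":0,"z":-0.5,"turn":0}]'
python3 go.py .6096 .2225 .098
```

```text
time: 15.25
tool_pos: [0.6097, -0.0887, 0.0586]
tool_rot: [0.001, -0.0, 1.0, -0.0]
contact_force: [0.1, 0.2, 3.6]
gripper_width: 0.372
grasp_force: 60.0
time: 15.75
tool_pos: [0.6099, -0.0888, 0.0997]
tool_rot: [0.001, -0.0, 1.0, -0.0]
contact_force: [-0.2, -0.4, -0.9]
gripper_width: 0.375
grasp_force: 59.7
t 15.75 tcp [ 0.6099 -0.0888  0.0997] xaxis [-1.0e+00 -2.0e-04 -2.3e-03] zaxis [ 0.002 -0.001 -1.   ] w 0.375 gf 59.7 F [-0.2 -0.4 -0.9] j [-0.27  0.1   1.72 -0.    1.32 -1.84]
shift cm [2.000e-02 3.113e+01 1.500e-01]
```

```bash
python3 -m crank '[{"x":0,"y":1,"z":0,"turn":0},{"x":0,"y":2,"z":0,"turn":0},{"x":0,"y":2.7,"z":0,"turn":0},{"x":0,"y":2.7,"z":0,"turn":0},{"x":0,"y":2.7,"z":0,"turn":0}]'
python3 -m crank '[{"x":0,"y":2.7,"z":0,"turn":0},{"x":0,"y":2.7,"z":0,"turn":0},{"x":0,"y":2.7,"z":0,"turn":0},{"x":0,"y":2.7,"z":0,"turn":0},{"x":0,"y":2.7,"z":0,"turn":0}]'
python3 -m crank '[{"x":0,"y":2.7,"z":0,"turn":0},{"x":0.5,"y":2,"z":0,"turn":0},{"x":1.1,"y":1.3,"z":0,"turn":0},{"x":2,"y":0.5,"z":0,"turn":0},{"x":2.6,"y":0,"z":0,"turn":0}]'
python3 -m crank '[{"x":2.6,"y":0,"z":0,"turn":0},{"x":2.6,"y":0,"z":0,"turn":0},{"x":2.6,"y":0,"z":0,"turn":0},{"x":2,"y":0,"z":0,"turn":0},{"x":1,"y":0,"z":0,"turn":0}]'
python3 -m crank '[{"x":0.5,"y":0,"z":0,"turn":0},{"x":0,"y":0,"z":0,"turn":0},{"x":0,"y":0,"z":0,"turn":0}]'
python3 go.py .434 .2225 .098
python3 - <<'E'
from h import *
for n in("side","top"):
    p,d=manip.grab_frame(n)
    cv2.imwrite(f"pics/{n}4.png",cv2.resize(p[100:280,110:310,::-1],None,fx=2.5,fy=2.5))
E
```

```text
time: 16.25
tool_pos: [0.6084, 0.0241, 0.0972]
tool_rot: [-0.0, -0.0, 1.0, 0.0]
contact_force: [0.5, 0.1, -0.5]
gripper_width: 0.374
grasp_force: 59.7
time: 16.75
tool_pos: [0.6082, 0.1592, 0.0971]
tool_rot: [-0.001, -0.0, 1.0, 0.0]
contact_force: [1.3, -0.3, -1.2]
gripper_width: 0.375
grasp_force: 59.7
time: 17.25
tool_pos: [0.5458, 0.2232, 0.0973]
tool_rot: [-0.0, -0.0, 1.0, -0.0]
contact_force: [-0.7, -0.6, -1.1]
gripper_width: 0.38
grasp_force: 59.6
time: 17.75
tool_pos: [0.4366, 0.2223, 0.097]
tool_rot: [-0.001, -0.0, 1.0, -0.0]
contact_force: [0.1, -0.0, -1.0]
gripper_width: 0.377
grasp_force: 59.6
time: 18.05
tool_pos: [0.4346, 0.2224, 0.0979]
tool_rot: [0.0, 0.0, 1.0, 0.0]
contact_force: [0.1, 0.3, 0.0]
gripper_width: 0.376
grasp_force: 59.6
t 18.05 tcp [0.4346 0.2224 0.0979] xaxis [-1.e+00  1.e-04 -7.e-04] zaxis [ 0.001  0.    -1.   ] w 0.376 gf 59.6 F [0.1 0.3 0. ] j [ 0.32 -0.2   2.02 -0.    1.33 -1.25]
shift cm [ 0.06  0.01 -0.01]
```

View pics/side4.png

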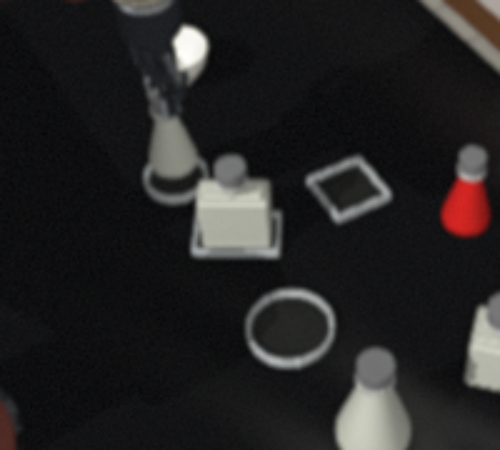

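The oblong bottle stands inside its carrier at (235,225). The small flask hangs upright above the small round carrier at (174,178). Lower it.

```bash
python3 -m crank '[{"x":0,"y":0,"z":0.6,"turn":0},{"x":0,"y":0,"z":0.9,"turn":0},{"x":0,"y":0,"z":0.9,"turn":0},{"x":0,"y":0,"z":0.6,"turn":0},{"x":0,"y":0,"z":0.3,"turn":0}]'
python3 -m crank '[{"x":0,"y":0,"z":0.1,"turn":0},{"x":0,"y":0,"z":0.1,"turn":0},{"x":0,"y":0,"z":0,"turn":0},{"x":0,"y":0,"z":0,"turn":0}]'
python3 -m crank '[{"x":0,"y":0,"z":0.1,"turn":0},{"x":0,"y":0,"z":0,"turn":0},{"x":0,"y":0,"z":0,"turn":0}]'
python3 go.py
```

```text
time: 18.65
tool_pos: [0.4331, 0.2221, 0.0632]
tool_rot: [-0.001, -0.0, 1.0, -0.0]
contact_force: [0.2, 0.1, -1.6]
gripper_width: 0.378
grasp_force: 59.6
time: 19.05
tool_pos: [0.4343, 0.2225, 0.0631]
tool_rot: [0.0, -0.0, 1.0, 0.0]
contact_force: [-0.3, -0.2, -1.7]
gripper_width: 0.378
grasp_force: 59.6
time: 19.35
tool_pos: [0.4345, 0.2226, 0.0625]
tool_rot: [0.001, -0.0, 1.0, 0.0]
contact_force: [-0.2, 0.7, 3.8]
gripper_width: 0.374
grasp_force: 60.2
t 19.35 tcp [0.4345 0.2226 0.0625] xaxis [-1.0e+00 -2.0e-04 -1.2e-03] zaxis [ 0.001  0.    -1.   ] w 0.374 gf 60.2 F [-0.2  0.7  3.8] j [ 0.32 -0.16  2.05 -0.    1.26 -1.25]
```

```bash
python3 -m crank '[{"x":0,"y":0,"z":0,"turn":0},{"x":0,"y":0,"z":0,"turn":0},{"x":0,"y":0,"z":0,"turn":0},{"x":0,"y":0,"z":0,"turn":0},{"x":0,"y":0,"z":0,"turn":0}]' 75
python3 -m crank '[{"x":0,"y":0,"z":-0.5,"turn":0},{"x":0,"y":0,"z":-1.5,"turn":0},{"x":0,"y":0,"z":-2,"turn":0},{"x":0,"y":0,"z":-2.5,"turn":0},{"x":0,"y":0,"z":-2.5,"turn":0}]'
python3 -m crank '[{"x":0,"y":0,"z":-1.5,"turn":0},{"x":0,"y":0,"z":-0.5,"turn":0},{"x":-0.7,"y":-1.9,"z":0,"turn":0},{"x":-1.2,"y":-3.2,"z":0,"turn":0},{"x":-1.4,"y":-3.7,"z":0,"turn":0}]'
python3 -m crank '[{"x":-1.4,"y":-3.7,"z":0,"turn":0},{"x":-1.4,"y":-3.7,"z":0,"turn":0},{"x":-1.4,"y":-3.7,"z":0,"turn":0},{"x":-1.4,"y":-3.7,"z":0,"turn":0},{"x":-1.4,"y":-3.7,"z":0,"turn":0}]'
python3 -m crank '[{"x":-1.4,"y":-3.7,"z":0,"turn":0},{"x":-1.4,"y":-3.7,"z":0,"turn":0},{"x":-1.4,"y":-3.7,"z":0,"turn":0},{"x":-1.4,"y":-3.7,"z":0,"turn":0},{"x":-1.2,"y":-3.2,"z":0,"turn":0}]'
python3 -m crank '[{"x":-0.7,"y":-1.9,"z":0,"turn":0},{"x":0,"y":0,"z":0,"turn":0},{"x":0,"y":0,"z":0,"turn":0}]'
python3 go.py .613 -.252 .062
```

```text
time: 19.85
tool_pos: [0.4338, 0.2223, 0.0615]
tool_rot: [-0.0, -0.0, 1.0, -0.0]
contact_force: [0.2, -0.9, 0.2]
gripper_width: 0.749
grasp_force: 0.0
time: 20.35
tool_pos: [0.4342, 0.2225, 0.1539]
tool_rot: [0.001, -0.0, 1.0, 0.0]
contact_force: [0.4, 0.4, -0.3]
gripper_width: 0.749
grasp_force: 0.0
time: 20.85
tool_pos: [0.4665, 0.134, 0.1709]
tool_rot: [-0.001, -0.001, 1.0, -0.0]
contact_force: [0.6, -0.7, 0.1]
gripper_width: 0.751
grasp_force: 0.0
time: 21.35
tool_pos: [0.5367, -0.0521, 0.1707]
tool_rot: [-0.001, 0.0, 1.0, 0.0]
contact_force: [0.7, 1.0, -0.7]
gripper_width: 0.754
grasp_force: 0.0
time: 21.85
tool_pos: [0.6048, -0.2322, 0.1703]
tool_rot: [-0.001, 0.0, 1.0, 0.0]
contact_force: [0.9, 0.6, 0.5]
gripper_width: 0.752
grasp_force: 0.0
time: 22.15
tool_pos: [0.6114, -0.2492, 0.1705]
tool_rot: [-0.001, 0.0, 1.0, 0.001]
contact_force: [0.3, 0.7, -0.4]
gripper_width: 0.747
grasp_force: 0.0
t 22.15 tcp [ 0.6114 -0.2492  0.1705] xaxis [-1.e+00  3.e-04  2.e-03] zaxis [-0.002  0.002 -1.   ] w 0.747 gf 0.0 F [ 0.3  0.7 -0.4] j [-0.5   0.15  1.55  0.    1.45 -2.07]
shift cm [-0.18 -0.3  10.84]
```

```bash
python3 -m crank '[{"x":-0.1,"y":-0.2,"z":1,"turn":0},{"x":0,"y":0,"z":1.5,"turn":0},{"x":0,"y":0,"z":1.5,"turn":0},{"x":0,"y":0,"z":1.5,"turn":0},{"x":0,"y":0,"z":1.5,"turn":0}]'
python3 -m crank '[{"x":0,"y":0,"z":1.3,"turn":0},{"x":0,"y":0,"z":1,"turn":0},{"x":0,"y":0,"z":0.7,"turn":0},{"x":0,"y":0,"z":0.5,"turn":0},{"x":0,"y":0,"z":0.3,"turn":0}]'
python3 -m crank '[{"x":0,"y":0,"z":0,"turn":0},{"x":0,"y":0,"z":0,"turn":0}]'
python3 go.py .613 -.252 .063
python3 -m crank '[{"x":0,"y":0,"z":0,"turn":0},{"x":0,"y":0,"z":0,"turn":0},{"x":0,"y":0,"z":0,"turn":0},{"x":0,"y":0,"z":0,"turn":0},{"x":0,"y":0,"z":0,"turn":0}]' 0
python3 -m crank '[{"x":0,"y":0,"z":-0.5,"turn":0},{"x":0,"y":0,"z":-1,"turn":0},{"x":0,"y":0,"z":-1,"turn":0},{"x":0,"y":0,"z":-1,"turn":0},{"x":0,"y":0,"z":-0.5,"turn":0}]'
python3 go.py .621 .079 .103
```

```text
time: 22.65
tool_pos: [0.6125, -0.2509, 0.0995]
tool_rot: [-0.001, -0.0, 1.0, 0.0]
contact_force: [1.2, 1.2, -0.1]
gripper_width: 0.748
grasp_force: 0.0
time: 23.15
tool_pos: [0.6132, -0.2517, 0.0636]
tool_rot: [0.0, -0.0, 1.0, -0.0]
contact_force: [0.3, 0.0, 0.2]
gripper_width: 0.753
grasp_force: 0.0
time: 23.35
tool_pos: [0.6135, -0.2518, 0.0643]
tool_rot: [0.0, -0.0, 1.0, -0.0]
contact_force: [1.2, -0.2, 0.1]
gripper_width: 0.75
grasp_force: 0.0
t 23.35 tcp [ 0.6135 -0.2518  0.0643] xaxis [-1.e+00 -2.e-04 -9.e-04] zaxis [ 0.001 -0.    -1.   ] w 0.75 gf 0.0 F [ 1.2 -0.2  0.1] j [-0.5   0.24  1.62  0.    1.27 -2.07]
shift cm [ 0.05 -0.02  0.13]
time: 23.85
tool_pos: [0.6136, -0.2521, 0.0646]
tool_rot: [0.001, -0.0, 1.0, -0.001]
contact_force: [-0.3, -0.5, 4.4]
gripper_width: 0.423
grasp_force: 60.2
time: 24.35
tool_pos: [0.6138, -0.2519, 0.1056]
tool_rot: [0.001, -0.0, 1.0, -0.001]
contact_force: [1.0, -0.9, -1.4]
gripper_width: 0.422
grasp_force: 60.1
t 24.35 tcp [ 0.6138 -0.2519  0.1056] xaxis [-1.e+00 -3.e-04 -2.e-03] zaxis [ 0.002 -0.001 -1.   ] w 0.422 gf 60.1 F [ 1.  -0.9 -1.4] j [-0.5   0.2   1.6   0.    1.34 -2.07]
shift cm [-0.73 33.09  0.23]
```

```bash
python3 -m crank '[{"x":0,"y":1,"z":0,"turn":0},{"x":0,"y":2,"z":0,"turn":0},{"x":0,"y":2.7,"z":0,"turn":0},{"x":0,"y":2.7,"z":0,"turn":0},{"x":0,"y":2.7,"z":0,"turn":0}]'
python3 -m crank '[{"x":-0.1,"y":2.7,"z":0,"turn":0},{"x":-0.1,"y":2.7,"z":0,"turn":0},{"x":-0.1,"y":2.7,"z":0,"turn":0},{"x":-0.1,"y":2.7,"z":0,"turn":0},{"x":-0.1,"y":2.7,"z":0,"turn":0}]'
python3 -m crank '[{"x":-0.1,"y":2.7,"z":0,"turn":0},{"x":-0.1,"y":2.7,"z":0,"turn":0},{"x":0,"y":2,"z":0,"turn":0},{"x":0,"y":1.2,"z":0,"turn":0},{"x":0,"y":0.6,"z":0,"turn":0}]'
python3 -m crank '[{"x":0,"y":0,"z":0,"turn":0.07},{"x":0,"y":0,"z":0,"turn":0.13},{"x":0,"y":0,"z":0,"turn":0.14},{"x":0,"y":0,"z":0,"turn":0.14},{"x":0,"y":0,"z":0,"turn":0.14}]'
python3 -m crank '[{"x":0,"y":0,"z":0,"turn":0.09},{"x":0,"y":0,"z":0,"turn":0.04},{"x":0,"y":0,"z":0,"turn":0},{"x":0,"y":0,"z":0,"turn":0}]'
python3 go.py .621 .079 .103
python3 - <<'E'
from h import *
for n in("side","top"):
    p,d=manip.grab_frame(n);W=world(n,d)
    if n=="side": cv2.imwrite(f"pics/{n}5.png",cv2.resize(p[90:250,150:350,::-1],None,fx=3,fy=3))
    m=(np.hypot(W[...,0]-.621,W[...,1]-.079)<.048)&(W[...,2]>.04)&(W[...,2]<.128)&(d>0)
    print(n,mm(W[m][:,:2]),len(W[m]))
E
```

```text
time: 24.85
tool_pos: [0.6121, -0.1376, 0.1027]
tool_rot: [-0.001, -0.0, 1.0, 0.001]
contact_force: [0.4, 1.0, -2.6]
gripper_width: 0.42
grasp_force: 60.3
time: 25.35
tool_pos: [0.6167, -0.0027, 0.1028]
tool_rot: [-0.001, -0.001, 1.0, 0.0]
contact_force: [0.0, 0.1, -1.9]
gripper_width: 0.424
grasp_force: 60.3
time: 25.85
tool_pos: [0.619, 0.0883, 0.103]
tool_rot: [-0.001, -0.001, 1.0, 0.0]
contact_force: [-0.3, 0.1, -1.8]
gripper_width: 0.419
grasp_force: 60.4
time: 26.35
tool_pos: [0.6196, 0.086, 0.1034]
tool_rot: [-0.0, 0.308, 0.951, -0.0]
contact_force: [0.0, -0.4, -3.1]
gripper_width: 0.423
grasp_force: 60.4
time: 26.75
tool_pos: [0.6198, 0.0862, 0.1035]
tool_rot: [-0.0, 0.366, 0.931, -0.0]
contact_force: [0.1, -0.7, -2.7]
gripper_width: 0.42
grasp_force: 60.4
t 26.75 tcp [0.6198 0.0862 0.1035] xaxis [-7.321e-01  6.812e-01  2.000e-04] zaxis [-0. -0. -1.] w 0.42 gf 60.4 F [ 0.1 -0.7 -2.7] j [ 0.02  0.12  1.69 -0.    1.33 -0.8 ]
shift cm [-0.58 -0.44  0.05]
side c=(618.4,82.6) 63.7x62.0 ang=89.3 543
top c=(602.7,98.4) 44.9x17.5 ang=64.7 75
```

View pics/side5.png

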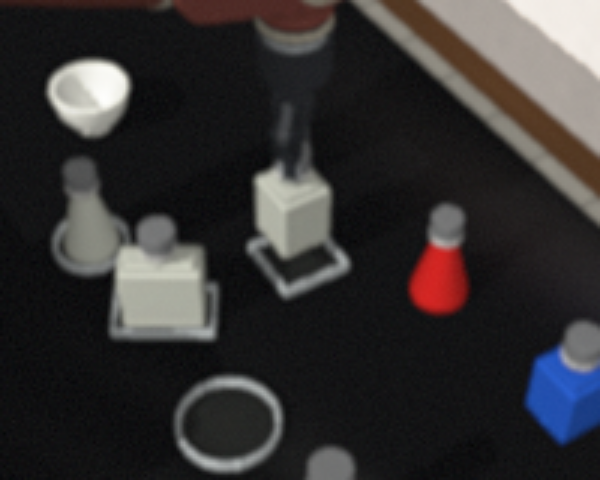

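The square bottle hangs above its carrier at (292,215), aligned (89.3°), and the small flask stands in its carrier at (90,240). The tool is about 7 mm too far in y, so I'll correct that and lower.

```bash
python3 -m crank '[{"x":-0.3,"y":-0.2,"z":0,"turn":0},{"x":-0.3,"y":-0.2,"z":0,"turn":0},{"x":0,"y":0,"z":0,"turn":0},{"x":0,"y":0,"z":0,"turn":0}]'
python3 go.py .621 .079 .103
python3 -m crank '[{"x":0,"y":0,"z":0.6,"turn":0},{"x":0,"y":0,"z":0.9,"turn":0},{"x":0,"y":0,"z":0.9,"turn":0},{"x":0,"y":0,"z":0.6,"turn":0},{"x":0,"y":0,"z":0.3,"turn":0}]'
python3 -m crank '[{"x":0,"y":0,"z":0.1,"turn":0},{"x":0,"y":0,"z":0.1,"turn":0},{"x":0,"y":0,"z":0,"turn":0},{"x":0,"y":0,"z":0,"turn":0}]'
python3 -m crank '[{"x":0,"y":0,"z":0.1,"turn":0},{"x":0,"y":0,"z":0,"turn":0},{"x":0,"y":0,"z":0,"turn":0}]'
python3 go.py .621 .079 .067
```

```text
time: 27.25
tool_pos: [0.6217, 0.0792, 0.1037]
tool_rot: [-0.0, 0.366, 0.93, 0.0]
contact_force: [-0.1, 0.4, -3.1]
gripper_width: 0.422
grasp_force: 60.4
t 27.25 tcp [0.6217 0.0792 0.1037] xaxis [-7.316e-01  6.817e-01  1.000e-04] zaxis [-0.  0. -1.] w 0.422 gf 60.4 F [-0.1  0.4 -3.1] j [ 0.01  0.13  1.69  0.    1.33 -0.81]
shift cm [ 0.04 -0.07  0.07]
time: 27.75
tool_pos: [0.6207, 0.0794, 0.069]
tool_rot: [-0.001, 0.366, 0.931, -0.0]
contact_force: [0.3, -0.3, -2.5]
gripper_width: 0.423
grasp_force: 60.4
time: 28.15
tool_pos: [0.6219, 0.0794, 0.0691]
tool_rot: [0.0, 0.366, 0.931, 0.0]
contact_force: [-0.0, 0.1, -2.5]
gripper_width: 0.418
grasp_force: 60.6
time: 28.45
tool_pos: [0.6222, 0.0793, 0.0686]
tool_rot: [0.001, 0.366, 0.931, 0.0]
contact_force: [-1.0, -1.6, 2.1]
gripper_width: 0.424
grasp_force: 60.8
t 28.45 tcp [0.6222 0.0793 0.0686] xaxis [-0.7318  0.6816 -0.001 ] zaxis [ 0.001 -0.    -1.   ] w 0.424 gf 60.8 F [-1.  -1.6  2.1] j [ 0.01  0.16  1.71 -0.    1.27 -0.81]
shift cm [ 0.07 -0.1   0.16]
```

```bash
python3 -m crank '[{"x":0,"y":0,"z":0,"turn":0},{"x":0,"y":0,"z":0,"turn":0},{"x":0,"y":0,"z":0,"turn":0},{"x":0,"y":0,"z":0,"turn":0},{"x":0,"y":0,"z":0,"turn":0}]' 75
python3 -m crank '[{"x":0,"y":0,"z":-0.5,"turn":0},{"x":0,"y":0,"z":-1.5,"turn":0},{"x":0,"y":0,"z":-2,"turn":0},{"x":0,"y":0,"z":-2.5,"turn":0},{"x":0,"y":0,"z":-2.5,"turn":0}]'
python3 -m crank '[{"x":0,"y":0,"z":-1.7,"turn":-0.07},{"x":0,"y":0,"z":-0.5,"turn":-0.13},{"x":0,"y":0,"z":0,"turn":-0.14},{"x":0,"y":0,"z":0,"turn":-0.14},{"x":0,"y":0,"z":0,"turn":-0.14}]'
python3 -m crank '[{"x":0,"y":0,"z":0,"turn":-0.09},{"x":0,"y":0,"z":0,"turn":-0.04},{"x":0,"y":0,"z":0,"turn":0}]'
python3 go.py .4453 -.2462 .18
```

```text
time: 28.95
tool_pos: [0.6216, 0.0795, 0.0677]
tool_rot: [-0.0, 0.366, 0.931, 0.0]
contact_force: [0.7, -0.2, 1.0]
gripper_width: 0.749
grasp_force: 0.0
time: 29.45
tool_pos: [0.6219, 0.0794, 0.16]
tool_rot: [0.001, 0.366, 0.931, 0.0]
contact_force: [-0.2, -0.2, 0.5]
gripper_width: 0.749
grasp_force: 0.0
time: 29.95
tool_pos: [0.6221, 0.0794, 0.1816]
tool_rot: [0.001, 0.062, 0.998, 0.0]
contact_force: [-0.3, 0.1, -0.7]
gripper_width: 0.748
grasp_force: 0.0
time: 30.25
tool_pos: [0.6221, 0.0794, 0.1813]
tool_rot: [0.001, -0.0, 1.0, 0.0]
contact_force: [0.2, 0.3, 0.3]
gripper_width: 0.753
grasp_force: 0.0
t 30.25 tcp [0.6221 0.0794 0.1813] xaxis [-1.0e+00 -1.0e-04 -1.8e-03] zaxis [ 0.002  0.    -1.   ] w 0.753 gf 0.0 F [0.2 0.3 0.3] j [ 0.01  0.06  1.62 -0.    1.46 -1.56]
shift cm [ 17.68 -32.56   0.1 ]
```

```bash
python3 -m crank '[{"x":0.6,"y":-1,"z":0,"turn":0},{"x":1.1,"y":-1.6,"z":0,"turn":0},{"x":1.6,"y":-3,"z":0,"turn":0},{"x":1.6,"y":-3,"z":0,"turn":0},{"x":1.6,"y":-3,"z":0,"turn":0}]'
python3 -m crank '[{"x":1.6,"y":-3,"z":0,"turn":0},{"x":1.6,"y":-3,"z":0,"turn":0},{"x":1.6,"y":-3,"z":0,"turn":0},{"x":1.6,"y":-3,"z":0,"turn":0},{"x":1.6,"y":-3,"z":0,"turn":0}]'
python3 -m crank '[{"x":1.6,"y":-3,"z":0,"turn":0},{"x":1.0,"y":-1.8,"z":0,"turn":0},{"x":0.6,"y":-1.2,"z":0,"turn":0},{"x":0,"y":0,"z":0,"turn":0},{"x":0,"y":0,"z":0,"turn":0}]'
python3 go.py .4453 -.2462 .079
```

```text
time: 30.75
tool_pos: [0.5556, -0.0381, 0.1802]
tool_rot: [0.0, 0.0, 1.0, -0.0]
contact_force: [-0.3, 0.0, -0.3]
gripper_width: 0.749
grasp_force: 0.0
time: 31.25
tool_pos: [0.4754, -0.1881, 0.1803]
tool_rot: [0.0, 0.0, 1.0, -0.0]
contact_force: [0.1, -0.3, -0.1]
gripper_width: 0.752
grasp_force: 0.0
time: 31.75
tool_pos: [0.4448, -0.2464, 0.1799]
tool_rot: [0.0, 0.0, 1.0, 0.0]
contact_force: [0.2, 0.1, -0.4]
gripper_width: 0.751
grasp_force: 0.0
t 31.75 tcp [ 0.4448 -0.2464  0.1799] xaxis [-1.e+00  2.e-04 -4.e-04] zaxis [ 0.  0. -1.] w 0.751 gf 0.0 F [ 0.2  0.1 -0.4] j [-0.65 -0.22  1.89  0.    1.47 -2.22]
shift cm [-5.000e-02  1.000e-02  1.009e+01]
```

```bash
python3 -m crank '[{"x":-0.1,"y":0,"z":1,"turn":0},{"x":0,"y":0,"z":1.5,"turn":0},{"x":0,"y":0,"z":1.5,"turn":0},{"x":0,"y":0,"z":1.5,"turn":0},{"x":0,"y":0,"z":1.3,"turn":0}]'
python3 -m crank '[{"x":0,"y":0,"z":1,"turn":0},{"x":0,"y":0,"z":1,"turn":0},{"x":0,"y":0,"z":0.7,"turn":0},{"x":0,"y":0,"z":0.4,"turn":0},{"x":0,"y":0,"z":0.2,"turn":0}]'
python3 -m crank '[{"x":0,"y":0,"z":0,"turn":0},{"x":0,"y":0,"z":0,"turn":0}]'
python3 -m crank '[{"x":0,"y":0,"z":0,"turn":0},{"x":0,"y":0,"z":0,"turn":0},{"x":0,"y":0,"z":0,"turn":0},{"x":0,"y":0,"z":0,"turn":0},{"x":0,"y":0,"z":0,"turn":0}]' 0
python3 -m crank '[{"x":0,"y":0,"z":-0.5,"turn":0},{"x":0,"y":0,"z":-1,"turn":0},{"x":0,"y":0,"z":-1,"turn":0},{"x":0,"y":0,"z":-1,"turn":0},{"x":0,"y":0,"z":-0.5,"turn":0}]'
python3 go.py .4375 -.075 .119
```

```text
time: 32.25
tool_pos: [0.4451, -0.2458, 0.1092]
tool_rot: [-0.001, -0.0, 1.0, 0.001]
contact_force: [0.1, -0.9, 0.2]
gripper_width: 0.754
grasp_force: 0.0
time: 32.75
tool_pos: [0.4458, -0.2467, 0.0785]
tool_rot: [-0.0, -0.0, 1.0, -0.0]
contact_force: [-1.1, 0.7, 0.4]
gripper_width: 0.751
grasp_force: 0.0
time: 32.95
tool_pos: [0.4461, -0.2469, 0.0793]
tool_rot: [0.0, -0.0, 1.0, -0.0]
contact_force: [0.1, -0.2, -0.8]
gripper_width: 0.75
grasp_force: 0.0
time: 33.45
tool_pos: [0.4463, -0.2468, 0.0795]
tool_rot: [0.001, -0.0, 1.0, -0.0]
contact_force: [0.6, 1.6, 4.1]
gripper_width: 0.446
grasp_force: 60.9
time: 33.95
tool_pos: [0.4463, -0.2471, 0.1204]
tool_rot: [0.001, -0.0, 1.0, -0.001]
contact_force: [0.3, -0.2, -2.8]
gripper_width: 0.446
grasp_force: 60.5
t 33.95 tcp [ 0.4463 -0.2471  0.1204] xaxis [-1.0e+00 -1.0e-04 -1.7e-03] zaxis [ 0.002 -0.001 -1.   ] w 0.446 gf 60.5 F [ 0.3 -0.2 -2.8] j [-0.65 -0.17  1.95 -0.    1.36 -2.22]
shift cm [ 0.88 17.21  0.12]
```

```bash
python3 -m crank '[{"x":0.1,"y":1,"z":0,"turn":0},{"x":0.1,"y":2,"z":0,"turn":0},{"x":0.1,"y":2.4,"z":0,"turn":0},{"x":0.1,"y":2.4,"z":0,"turn":0},{"x":0.1,"y":2.4,"z":0,"turn":0}]'
python3 -m crank '[{"x":0.1,"y":2.4,"z":0,"turn":0},{"x":0.1,"y":2.2,"z":0,"turn":0},{"x":0.1,"y":1.4,"z":0,"turn":0},{"x":0,"y":0.7,"z":0,"turn":0},{"x":0,"y":0.3,"z":0,"turn":0}]'
python3 -m crank '[{"x":0,"y":0,"z":0,"turn":0},{"x":0,"y":0,"z":0,"turn":0}]'
python3 go.py .4375 -.075 .119
python3 - <<'E'
from h import *
p,d=manip.grab_frame("side");cv2.imwrite("pics/side6.png",cv2.resize(p[90:270,150:350,::-1],None,fx=3,fy=3))
E
```

```text
time: 34.45
tool_pos: [0.44, -0.1429, 0.1182]
tool_rot: [-0.0, -0.0, 1.0, 0.0]
contact_force: [0.8, 0.0, -2.5]
gripper_width: 0.445
grasp_force: 60.7
time: 34.95
tool_pos: [0.4376, -0.0741, 0.1186]
tool_rot: [-0.0, -0.001, 1.0, -0.0]
contact_force: [0.4, -1.2, -2.0]
gripper_width: 0.444
grasp_force: 60.8
time: 35.15
tool_pos: [0.4378, -0.0752, 0.1188]
tool_rot: [-0.0, 0.0, 1.0, -0.0]
contact_force: [-0.4, -0.5, -2.3]
gripper_width: 0.447
grasp_force: 60.8
t 35.15 tcp [ 0.4378 -0.0752  0.1188] xaxis [-1.e+00  5.e-04  0.e+00] zaxis [-0. -0. -1.] w 0.447 gf 60.8 F [-0.4 -0.5 -2.3] j [-0.34 -0.35  2.1  -0.    1.39 -1.91]
shift cm [ 0.03  0.02 -0.02]
```

View pics/side6.png

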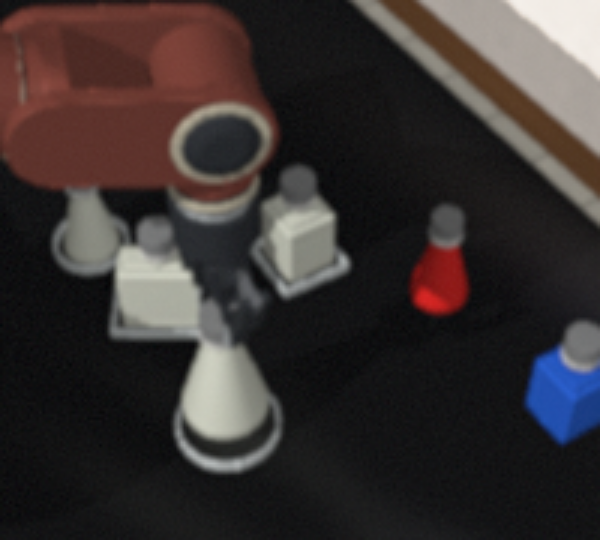

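The large flask hangs centred above the large carrier at (228,420), and the square bottle stands in its carrier at (300,240). Lower it, release, rise, then check from above.

```bash
python3 -m crank '[{"x":0,"y":0,"z":0.6,"turn":0},{"x":0,"y":0,"z":0.9,"turn":0},{"x":0,"y":0,"z":0.9,"turn":0},{"x":0,"y":0,"z":0.6,"turn":0},{"x":0,"y":0,"z":0.3,"turn":0}]'
python3 -m crank '[{"x":0,"y":0,"z":0.1,"turn":0},{"x":0,"y":0,"z":0.1,"turn":0},{"x":0,"y":0,"z":0,"turn":0},{"x":0,"y":0,"z":0,"turn":0}]'
python3 -m crank '[{"x":0,"y":0,"z":0.1,"turn":0},{"x":0,"y":0,"z":0,"turn":0},{"x":0,"y":0,"z":0,"turn":0}]'
python3 go.py
```

```text
time: 35.7
tool_pos: [0.4369, -0.0744, 0.0842]
tool_rot: [-0.001, -0.0, 1.0, 0.0]
contact_force: [-0.5, 0.1, -2.4]
gripper_width: 0.448
grasp_force: 60.8
time: 36.1
tool_pos: [0.438, -0.0747, 0.0841]
tool_rot: [0.0, -0.0, 1.0, -0.0]
contact_force: [-0.3, -0.1, -3.7]
gripper_width: 0.446
grasp_force: 60.8
time: 36.4
tool_pos: [0.4383, -0.0747, 0.0835]
tool_rot: [0.001, -0.0, 1.0, -0.0]
contact_force: [-1.4, 0.6, 1.5]
gripper_width: 0.449
grasp_force: 61.4
t 36.4 tcp [ 0.4383 -0.0747  0.0835] xaxis [-1.0e+00 -3.0e-04 -1.3e-03] zaxis [ 0.001 -0.    -1.   ] w 0.449 gf 61.4 F [-1.4  0.6  1.5] j [-0.34 -0.31  2.13  0.    1.32 -1.91]
```

```bash
python3 -m crank '[{"x":0,"y":0,"z":0,"turn":0},{"x":0,"y":0,"z":0,"turn":0},{"x":0,"y":0,"z":0,"turn":0},{"x":0,"y":0,"z":0,"turn":0},{"x":0,"y":0,"z":0,"turn":0}]' 75
python3 -m crank '[{"x":0,"y":0,"z":-0.5,"turn":0},{"x":0,"y":0,"z":-1.5,"turn":0},{"x":0,"y":0,"z":-2,"turn":0},{"x":0,"y":0,"z":-2.5,"turn":0},{"x":0,"y":0,"z":-2.5,"turn":0}]'
python3 -m crank '[{"x":0,"y":0,"z":-2.5,"turn":0},{"x":0,"y":0,"z":-2,"turn":0},{"x":0,"y":-1,"z":0,"turn":0},{"x":0,"y":-2,"z":0,"turn":0},{"x":0,"y":-3,"z":0,"turn":0}]'
python3 -m crank '[{"x":0,"y":-3,"z":0,"turn":0},{"x":0,"y":-3,"z":0,"turn":0},{"x":0,"y":-3,"z":0,"turn":0},{"x":0,"y":-3,"z":0,"turn":0},{"x":0,"y":-3,"z":0,"turn":0}]'
python3 -m crank '[{"x":0,"y":-2,"z":0,"turn":0},{"x":0,"y":-1,"z":0,"turn":0},{"x":0,"y":0,"z":0,"turn":0},{"x":0,"y":0,"z":0,"turn":0},{"x":0,"y":0,"z":0,"turn":0}]'
python3 - <<'E'
from h import *
p,d=manip.grab_frame("side");q=p[90:270,130:350,::-1];cv2.imwrite("pics/side7.png",cv2.resize(q,None,fx=3,fy=3))
p,d=manip.grab_frame("top");W=world("top",d);cv2.imwrite("pics/top7.png",cv2.resize(p[130:300,60:480,::-1],None,fx=1.9,fy=1.9))
for nm,c,H,sh in[("oblong",(.456,.0905),.134,.094),("small",(.434,.2225),.124,0),("square",(.621,.079),.128,.088),("large",(.4375,-.075),.146,0),("red",(.7264,-.0454),.12,0),("blue",(.7369,-.2467),.124,0),("mortar",(.5323,.410),.06,0),("rack",(.4619,-.4122),.09,0)]:
    r=np.hypot(W[...,0]-c[0],W[...,1]-c[1]);t=W[(r<(.08 if nm in("mortar","rack") else .04))&(abs(W[...,2]-H)<.008)]
    if len(t): print(nm,"top dxy mm",((t[:,:2].mean(0)-c)*1000).round(1),"z",t[:,2].mean().round(4),mm(t[:,:2]))
    if sh:
        t=W[(r<.052)&(W[...,2]<sh+.005)&(W[...,2]>.025)];print("   body",mm(t[:,:2]))
E
```

```text
time: 36.9
tool_pos: [0.4377, -0.0746, 0.0827]
tool_rot: [-0.0, -0.0, 1.0, -0.0]
contact_force: [-0.5, -0.3, 0.5]
gripper_width: 0.749
grasp_force: 0.0
time: 37.4
tool_pos: [0.4375, -0.0746, 0.1738]
tool_rot: [-0.0, -0.0, 1.0, 0.0]
contact_force: [0.7, -0.1, 0.6]
gripper_width: 0.751
grasp_force: 0.0
time: 37.9
tool_pos: [0.4373, -0.1349, 0.2167]
tool_rot: [-0.0, -0.001, 1.0, 0.0]
contact_force: [-0.4, 0.6, 0.8]
gripper_width: 0.747
grasp_force: 0.0
time: 38.4
tool_pos: [0.4368, -0.2861, 0.216]
tool_rot: [-0.001, 0.0, 1.0, 0.001]
contact_force: [-0.0, -0.6, -0.3]
gripper_width: 0.751
grasp_force: 0.0
time: 38.9
tool_pos: [0.4379, -0.3136, 0.2177]
tool_rot: [0.0, -0.001, 1.0, 0.0]
contact_force: [-0.2, 0.8, 0.1]
gripper_width: 0.749
grasp_force: 0.0
oblong top dxy mm [ 1.3 -1. ] z 0.133 c=(457.7,89.2) 36.1x35.4 ang=-44.7
   body c=(457.4,89.4) 87.6x44.0 ang=-32.9
small top dxy mm [ 1.6 -1.6] z 0.1228 c=(435.8,221.9) 33.3x31.3 ang=89.7
square top dxy mm [0.4 0. ] z 0.127 c=(621.6,79.3) 35.9x35.5 ang=-0.1
   body c=(621.7,78.7) 60.1x58.9 ang=-0.7
large top dxy mm [0.  0.1] z 0.1448 c=(437.4,-74.1) 37.5x36.9 ang=89.3
red top dxy mm [-0. -0.] z 0.1189 c=(726.8,-46.0) 31.9x31.5 ang=45.4
blue top dxy mm [0.1 0. ] z 0.123 c=(737.6,-246.7) 34.9x34.6 ang=88.3
mortar top dxy mm [1.2 4. ] z 0.0581 c=(533.1,410.3) 93.9x92.9 ang=47.6
rack top dxy mm [9.8 4.5] z 0.0916 c=(463.7,-413.6) 125.1x46.6 ang=-2.7
```

View pics/side7.png

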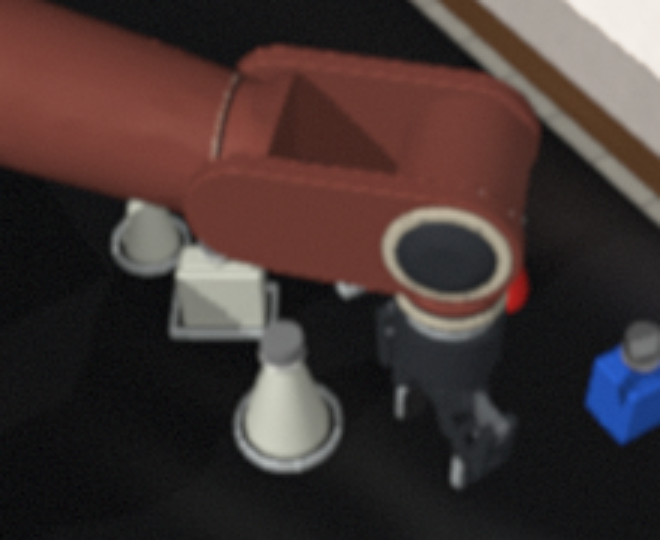

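View pics/top7.png

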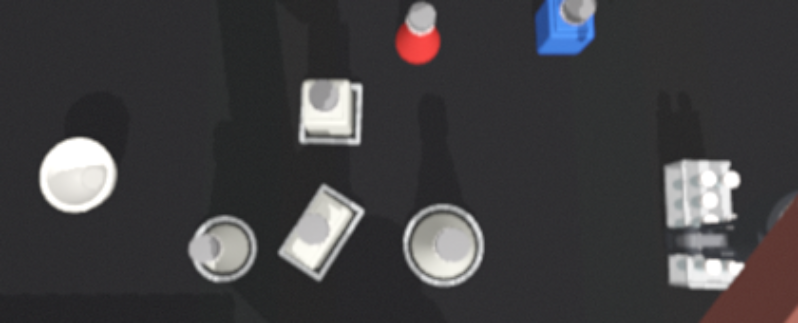

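The top view shows all four vessels upright inside their matching carriers: (224,248), (322,230), (331,111) and (443,244). Each cap is 4 mm higher than before, which matches the carrier floor. The decoys, mortar and rack haven't moved; the arm only hides part of the rack from view.

```bash
python3 -c "
from plant import manip; print(manip.job_done())"
```

```text
the job is handed in; nothing more can be done
None
```

The job is handed in: all four vessels stand upright and flat in their matching carriers, centred within about 2 mm, after about 39 s of robot time, with the tube rack, mortar and look-alikes where they were.

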